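# Find the loose lid on the paint warmer and hold it open

## Task

Turn the paint warmer's dial to the green dot and let go of it, then tap the three lids on their orange handles, one after the other from the robot's left to its right, to find the one that is loose. Take the loose lid by its handle, lift it about half open (some 50 degrees) and finish while still holding it there, so that the pot can be looked into. Leave everything else on the table alone.

Things in the scene. Friction and masses are not known exactly. Their poses are not given: they have to be found in the camera images.
- warmer: Three-pot paint warmer, fixed: white base plate 150 x 370 x 22 mm carrying three aluminium pots (96 mm across, rims 97 mm above the table) in a row along its y axis, 120 mm apart. Origin: centre of the underside. x points away from the robot, y to the robot's left, z up.
- lid_left (a joint): Angle (rad) of the blue lid (85 mm across, 6 mm thick) of the left pot as the robot sees it: 0 closed, grows as its front rises, stop at 1.15; falls shut when let go. The lids look alike: one (any) is loose, two are stuck. Pressed with 5 N the loose lid's handle sinks 6 to 7 mm (to -0.09; 2 to 3 mm at 2 N) and springs back, a stuck one's under 1 mm. Lifting the loose one takes under 2 N.
- handle_left (a point): Orange arch handle on the left lid: round bar 10 mm thick, 70 mm long along y, on two legs (60 mm clear between). Origin: centre of the bar; when closed 137 mm above the table, 34 mm above the lid, 82 mm before (-x) and 40 mm above the hinge axis. Axes turn with the lid, closed they equal the warmer's. Free underneath: can be pinched from above across x and turns between the fingers.
- hinge_left (a point): Point on the left lid's hinge axis, behind the pot (+x side), 97 mm above the table. The axis runs along the warmer's y.
- lid_middle (a joint): Angle (rad) of the blue lid (85 mm across, 6 mm thick) of the middle pot as the robot sees it: 0 closed, grows as its front rises, stop at 1.15; falls shut when let go. The lids look alike: one (any) is loose, two are stuck. Pressed with 5 N the loose lid's handle sinks 6 to 7 mm (to -0.09; 2 to 3 mm at 2 N) and springs back, a stuck one's under 1 mm. Lifting the loose one takes under 2 N.
- handle_middle (a point): Orange arch handle on the middle lid: round bar 10 mm thick, 70 mm long along y, on two legs (60 mm clear between). Origin: centre of the bar; when closed 137 mm above the table, 34 mm above the lid, 82 mm before (-x) and 40 mm above the hinge axis. Axes turn with the lid, closed they equal the warmer's. Free underneath: can be pinched from above across x and turns between the fingers.
- hinge_middle (a point): Point on the middle lid's hinge axis, behind the pot (+x side), 97 mm above the table. The axis runs along the warmer's y.
- lid_right (a joint): Angle (rad) of the blue lid (85 mm across, 6 mm thick) of the right pot as the robot sees it: 0 closed, grows as its front rises, stop at 1.15; falls shut when let go. The lids look alike: one (any) is loose, two are stuck. Pressed with 5 N the loose lid's handle sinks 6 to 7 mm (to -0.09; 2 to 3 mm at 2 N) and springs back, a stuck one's under 1 mm. Lifting the loose one takes under 2 N.
- handle_right (a point): Orange arch handle on the right lid: round bar 10 mm thick, 70 mm long along y, on two legs (60 mm clear between). Origin: centre of the bar; when closed 137 mm above the table, 34 mm above the lid, 82 mm before (-x) and 40 mm above the hinge axis. Axes turn with the lid, closed they equal the warmer's. Free underneath: can be pinched from above across x and turns between the fingers.
- hinge_right (a point): Point on the right lid's hinge axis, behind the pot (+x side), 97 mm above the table. The axis runs along the warmer's y.
- control_box: The warmer's white control box, fixed, 120 x 120 x 60 mm, with the dial on top in the centre. Origin: centre of the underside; z up. Five dots lie 44 mm from the dial's axis, four small black and one larger green: the first toward the box's -x, the others on clockwise (from above) every 0.35 rad; the green one is the fourth.
- dial (a joint): Angle (rad) of the black dial: 0 = white pointer at the first dot, grows clockwise seen from above. It clicks into place at 0, 0.35, 0.70, 1.05 (the green dot) and 1.40, and snaps to the nearest of them when let go; stops at -0.08 and 1.48. Turning over a click takes 0.05 to 0.15 N m.
- dial_grip (a point): On the dial's axis, 96 mm above the table, at the height to grip. The dial's grip is an upright bar 14 mm thick, 46 mm long (lying along -x of the control box at 0, its white pointer line on that half), from 71 to 105 mm above the table; under it a disc 46 mm across. The point's axes turn with the dial.
- polish_purple: Purple polish bottle with black cap, 32 mm across, 74 mm tall, loose on the table, to be left alone. Origin: centre of its underside.
- polish_teal: Teal polish bottle with black cap, 32 mm across, 74 mm tall, loose on the table, to be left alone. Origin: centre of its underside.
- mug: Blue mug, 80 mm across, 92 mm tall, loose on the table, to be left alone. Origin: centre of its underside.
- jar: Purple painted jar with metal cap, 84 mm across, 110 mm tall, loose on the table, to be left alone. Origin: centre of its underside.
- tumbler: Teal painted tumbler, 72 mm across, 100 mm tall, loose on the table, to be left alone. Origin: centre of its underside.
- jar_ring: Aluminium screw ring of a jar, 76 mm across, 14 mm high, lying flat, loose on the table, to be left alone. Origin: centre of its underside.

How it is judged (in metres and radians):
On the way, in this order (a step that is already met when the one before it is completed fails the run):
1. the dial stands at the green dot, let go (value of joint dial between 0.93 and 1.17 rad and contact force between the fingers and control_box below 0.05 N), for 0.2 s.
2. the left lid is tapped on its handle (contact force between the fingers and lid_left above 1 N), for 0.02 s.
3. the middle lid is tapped on its handle (contact force between the fingers and lid_middle above 1 N), for 0.02 s.
4. the right lid is tapped on its handle (contact force between the fingers and lid_right above 1 N), for 0.02 s.
5. the loose lid is held open by its handle (((value of joint lid_left above 0.6 rad and contact force between the fingers and lid_left above 0.3 N and velocity of joint lid_left between -0.15 and 0.15 rad/s) or (value of joint lid_middle above 0.6 rad and contact force between the fingers and lid_middle above 0.3 N and velocity of joint lid_middle between -0.15 and 0.15 rad/s) or (value of joint lid_right above 0.6 rad and contact force between the fingers and lid_right above 0.3 N and velocity of joint lid_right between -0.15 and 0.15 rad/s))), for 0.2 s.
At the end, for the whole second after the job is handed in: The dial is at the green dot (1.05 rad, within 0.12) and the loose lid is held still by the fingers on its handle, open by at least 0.6 rad (34 degrees); the robot finishes while holding it (value of joint dial between 0.93 and 1.17 rad and ((value of joint lid_left above 0.6 rad and contact force between the fingers and lid_left above 0.3 N and velocity of joint lid_left between -0.15 and 0.15 rad/s) or (value of joint lid_middle above 0.6 rad and contact force between the fingers and lid_middle above 0.3 N and velocity of joint lid_middle between -0.15 and 0.15 rad/s) or (value of joint lid_right above 0.6 rad and contact force between the fingers and lid_right above 0.3 N and velocity of joint lid_right between -0.15 and 0.15 rad/s))); the arm keeps its last pose, push and grip.
It fails at once if a bystander is pushed away or knocked over (distance of any of polish_purple, polish_teal, mug, jar, tumbler, jar_ring from where it was at the start of the episode above 0.03 m or angle between any of polish_purple, polish_teal, mug, jar, tumbler, jar_ring's own z axis and vertical above 0.5 rad).
It also fails if it takes over 61 s, if anything falls off the work surface, if the arm or the gripper's body presses on something with over 40 N, if the wrist force passes 120 N, or if a joint passes its speed limit or range.

## Robot

A 6-joint arm with a two-finger parallel gripper is mounted at the origin on the work surface. World frame = base frame: x ahead of the robot, y to its left, z up, the work surface at z = 0. Lengths are in m, angles in degrees, forces in N, time in s.
With the tool pointing down it reaches from about 0.275 to 1 m from the base axis. Payload 8.4 kg.
Tool frame: the origin (TCP) lies midway between the tips of the shut fingers; the grasp point (between the pads) lies 19 mm behind it; z points along the fingers, y is the line along which they close (so a half turn about z gives the same grasp; the last joint's range is limited). The gripper opens to 85 mm and grips with 20 to 120 N. Pads are 22 mm wide; open, the fingers measure 114 mm over their backs; the gripper's body (76 mm by 85 mm) begins 54 mm behind the grasp point. The pads swing forward as they close: fully open they stand 13 mm farther back than shut.
Start: joints at [73.201, 20.225, 93.587, -0, 66.188, -0.138], TCP at [0.179, 0.599, 0.231] pointing down, gripper open.
Joint ranges: [-150.9, 150.9], [-52.94, 120.26], [3.33, 152.33], [-74.26, 254.26], [0, 154.13], [-172.89, 172.89]. Speed limits (degrees/s): [127.2, 127.2, 159.86, 180, 180, 180].

## Interface

Orientations are given as a 3x3 rotation matrix whose columns are the frame's x, y, z axes.
In Python, from rig import env gives the robot as it stands. The module is installed in compiled form; this text tells all that it offers.
- The arm moves only by the tool arm_command, never from a script. Its argument "series" is a list that holds one entry, the list of rows, each a list of 7 numbers: the turn, a rotation vector about the tool's x, y, z in rad, then the shift along the tool's x, y, z in m, then the opening in per cent of the stroke, from 0 (shut) to 100 (fully open). In form: [[[wx, wy, wz, x, y, z, grip], ...]]. A call has 1 to 12 rows; each row shifts and turns the commanded pose from where the row before left it, along the tool's axes as they then stand; what a row does not reach is not made up. A row lasts 1/12 s, in which the tool goes at most 41.7 mm and 7.16 degrees, less where a joint would pass 70% of its speed; a pose out of reach is approached as far as the arm can. A call with a gripper value outside its range is refused whole. The fingers move at their own pace and stop on an object; "grip_force" is the grip in N (left out, the last holds). Time passes only in rows, so rows that do not move let the fingers close. It gives the time, the measured TCP pose, the force, the opening and the grip force at its end, in the units of the state.
- env.get_state(): the state, without advancing time (a new reading comes with each control period).
- env.grab_frame(name): name is "scene" or "top" or "wrist"; returns (picture, depth): 384x512x3 uint8, blue, green, red; 384x512 float32, m along the optical axis (not along the pixel's ray), 0 where there is no reading.
- env.calibration(name): a dict with "K" (3x3 intrinsics, pixels), "R" (3x3) and "t" (3): a world point X has camera coordinates R X + t. Camera axes: x right, y down, z forward; pixel columns grow to the right and rows downward; lengths in m; the calibration is good to about 2 mm. A picture is of the moment at which its call begins: read the wrist's pose just before it. calibration takes no time and is no camera call; for the wrist camera it gives the pose at the moment of the call.
- env.hand_in(): hands the job in; it is judged then, once.
The state is a dict: "clock": time; "qpos": joint angles; "dq": joint speeds; "joint_efforts": joint torques, N m; "position": TCP position; "ee_rot": TCP orientation; "ft_force": force on the tool from outside, world axes, zero at the start; "torque": the same for the moment, N m; "gripper_width": finger opening in m; "gripper_force": force on a finger pad.
Only numpy, scipy, OpenCV 4.12 (cv2) and the standard library are available. Lean on these libraries where they do the work, as an engineer would, in place of code of your own. Each camera call takes 0.05 s, during which the arm holds its last target. There are 200 camera calls.

## Working session

There is one attempt and no reset: what is moved stays moved. The work goes in short steps, Python scripts to look and compute and a tool call to move; the robot and the scene stay as the last step left them, time stands still between calls to the robot, and variables do not carry over. Pictures are saved under pics/ and viewed, at most 10 in all, crops included, and the job is handed in when it is done.

Besides the shell and the picture viewer there is one more tool, called after "Call:" by a JSON object that holds its "api" and its "payload". arm_command: Moves the arm, as the interface text tells. Its arguments: {"type":"object","properties":{"series":{"type":"array","items":{"type":"array","items":{"type":"array","items":{"type":"number"}}}},"grip_force":{"type":"number"}},"required":["series"]}

```bash
mkdir -p pics; cat > h.py <<'E'
from rig import env
import numpy as np, cv2
def grab(n,f):
    p,d=env.grab_frame(n); cv2.imwrite(f'pics/{f}.png',p); np.save(f'pics/{f}.npy',d); return p,d
def pt(c,d,u,v,z=None):
    K,R,t=[np.array(c[k]) for k in('K','R','t')]
    r=np.linalg.solve(K,[u,v,1.])
    if z is None: s=d
    else:
        w=R.T@r; o=-R.T@t; s=(z-o[2])/w[2]
    return R.T@(r*s-t)
E
python3 - <<'E'
from h import *
a,_=grab('top','top');b,_=grab('scene','scene')
s=env.get_state();print({k:np.round(v,3).tolist() for k,v in s.items()})
for n in('top','scene'):print({k:np.round(v,3).tolist() for k,v in env.calibration(n).items()})
E
```

```text
{'clock': 0.1, 'qpos': [73.201, 20.257, 93.626, 0.001, 66.188, -0.138], 'dq': [0.011, -0.103, -0.045, 0.075, 0.035, 0.047], 'joint_efforts': [0.0, -60.636, -34.282, 0.0, 0.004, 0.0], 'position': [0.179, 0.598, 0.231], 'ee_rot': [[-0.958, 0.287, -0.0], [0.287, 0.958, -0.001], [0.0, -0.001, -1.0]], 'ft_force': [-0.9, -0.836, -0.534], 'torque': [0.024, -0.025, 0.029], 'gripper_force': 0.0, 'gripper_width': 0.086}
{'K': [[419.84, 0.0, 252.325], [0.0, 419.84, 190.272], [0.0, 0.0, 1.0]], 'R': [[0.024, -1.0, -0.004], [-0.98, -0.023, -0.196], [0.196, 0.009, -0.981]], 't': [0.053, 0.552, 1.182]}
{'K': [[413.173, 0.0, 250.758], [0.0, 413.173, 191.375], [0.0, 0.0, 1.0]], 'R': [[0.67, 0.742, -0.021], [0.42, -0.402, -0.814], [-0.612, 0.537, -0.581]], 't': [-0.4, -0.082, 1.368]}
```

View pics/top.png

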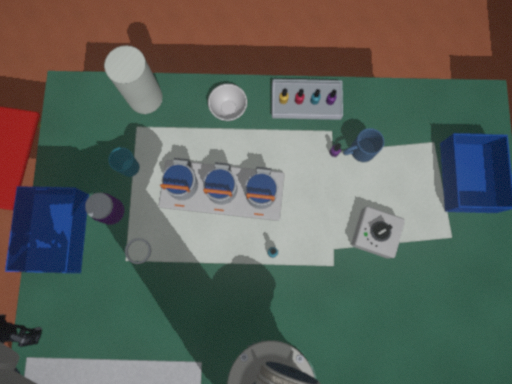

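View pics/scene.png

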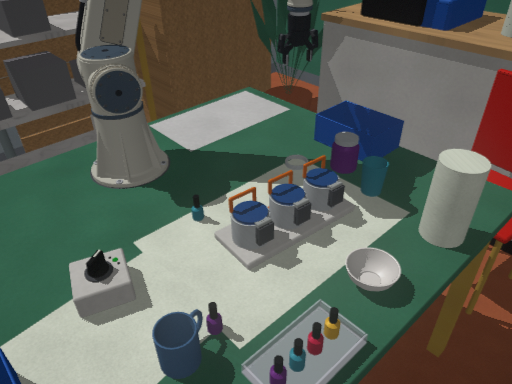

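The top view shows the warmer with handles near (175,187), (218,192), (261,198), the dial at about (381,231) and the robot base at the bottom. I'll enlarge both areas.

```bash
python3 - <<'E'
import cv2,numpy as np
a=cv2.imread('pics/top.png')
A=cv2.resize(a[150:225,150:290],None,fx=5.5,fy=5.5,interpolation=cv2.INTER_CUBIC)[:300]
B=cv2.resize(a[200:265,345:415],None,fx=8,fy=8,interpolation=cv2.INTER_CUBIC)
cv2.imwrite('pics/c1.png',cv2.resize(a[150:225,150:290],(784,420),interpolation=cv2.INTER_CUBIC));cv2.imwrite('pics/c2.png',B)
E
```

```text
(no output)
```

View pics/c1.png

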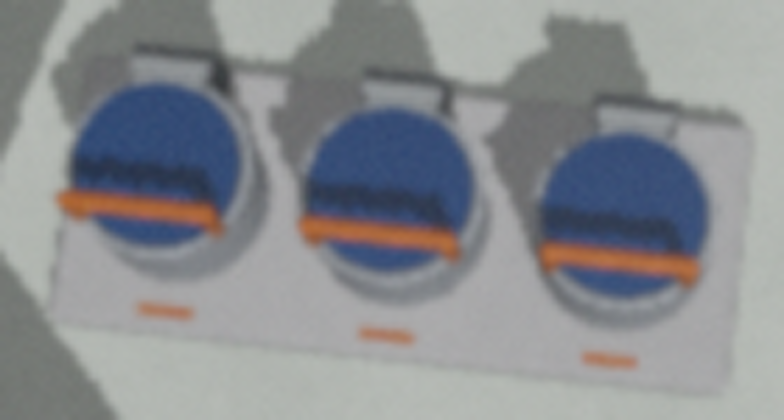

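View pics/c2.png

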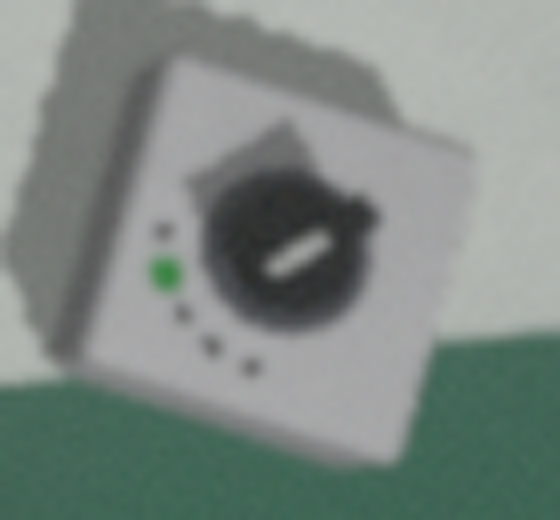

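```bash
python3 - <<'E'
from h import *
c=env.calibration('top');K,R,t=[np.array(c[k]) for k in('K','R','t')]
print('cam',-R.T@t)
d=np.load('pics/top.npy')
for n,u,v in(('L',139,206),('M',380,236),('R',621,262)):
    U,V=150+u/5.6,150+v/5.6; print(n,pt(c,0,U,V,.139).round(4), pt(c,d[int(round(V)),int(round(U))],U,V).round(4))
f=lambda u,v,z:pt(c,0,345+u/8-.5+.06,200+v/8-.5+.06,z)
dots=np.array([f(*p,.06)[:2] for p in((250,367),(212,346),(182,314),(165,272),(163,230))])
corn=np.array([f(*p,.06)[:2] for p in((170,55),(472,155),(402,465),(75,370))])
print('dots',dots.round(4),'\ncentre',corn.mean(0),np.linalg.norm(np.diff(corn,axis=0),axis=1))
from scipy.optimize import least_squares
a=np.arange(5)*-.35
fit=least_squares(lambda p:(p[:2]+.044*np.c_[np.cos(p[2]+a),np.sin(p[2]+a)]-dots).ravel(),[*corn.mean(0),np.pi]).x
print('fit',fit, np.rad2deg(fit[2]))
p1,p2=f(270,272,.105),f(328,238,.105);print('pointer',p1,p2)
w=(p1-p2);an=np.arctan2(w[1],w[0]);print('pointer ang',np.rad2deg(an),'dial',(fit[2]-an)%(2*np.pi))
# top pts of dial
vv,uu=np.mgrid[215:250,362:400]
P=np.array([pt(c,d[v,u],u,v) for v,u in zip(vv.ravel(),uu.ravel())]);m=P[:,2]>.095
Q=P[m];print('bar pts',m.sum(),Q.mean(0),Q[:,:2].min(0),Q[:,:2].max(0))
e,V=np.linalg.eigh(np.cov(Q[:,:2].T));print(np.rad2deg(np.arctan2(V[1,1],V[0,1])),np.sqrt(e)*12**.5)
E
```

```text
cam [0.30837994 0.05577838 1.26806646]
L [0.5389 0.2791 0.139 ] [0.5383 0.2785 0.1419]
M [0.5267 0.1602 0.139 ] [0.5265 0.1601 0.1402]
R [0.5166 0.042  0.139 ] [0.5162 0.042  0.1409]
dots [[ 0.3977 -0.2899]
 [ 0.4048 -0.2766]
 [ 0.416  -0.2663]
 [ 0.4309 -0.2606]
 [ 0.446  -0.2603]] 
centre [ 0.43627042 -0.30185634] [0.113164   0.11538345 0.1191705 ]
fit [ 0.4393751  -0.30379447  2.8222709 ] 161.7042112183645
pointer [ 0.42716613 -0.28505666  0.105     ] [ 0.43942456 -0.30551429  0.105     ]
pointer ang 120.93050102671921 dial 0.7116354910981784
bar pts 95 [ 0.42738886 -0.27289448  0.20119298] [ 0.30837994 -0.32534139] [0.45493054 0.05577838]
110.07153132910248 [0.01654931 0.37173906]
```

Dial centre is about (0.439,-0.304) and the dial stands at 0.70. The bar lies at 121°, so the closing direction should be 31°. The handles are at z≈0.14 and the warmer's yaw is about -5.4°. I'll move above the dial.

Call:
{"api": "arm_command", "payload": {"series": [[[0,0,0,-0.0212,-0.0329,0,100],[0,0,0,-0.0212,-0.0329,0,100],[0,0,0,-0.0212,-0.0329,0,100],[0,0,0,-0.0212,-0.0329,0,100],[0,0,0,-0.0212,-0.0329,0,100],[0,0,0,-0.0212,-0.0329,0,100],[0,0,0,-0.0212,-0.0329,0,100],[0,0,0,-0.0212,-0.0329,0,100],[0,0,0,-0.0212,-0.0329,0,100],[0,0,0,-0.0212,-0.0329,0,100],[0,0,0,-0.0212,-0.0329,0,100],[0,0,0,-0.0212,-0.0329,0,100]]]}}

```text
clock: 1.1
position: [0.3095, 0.1458, 0.2313]
ee_rot: [[-0.958, 0.286, 0.0], [0.286, 0.958, 0.0], [-0.0, 0.0, -1.0]]
ft_force: [1.2, 0.9, 0.8]
gripper_width: 0.0854
gripper_force: 0.0
```

Call:
{"api": "arm_command", "payload": {"series": [[[0,0,0,-0.0212,-0.0329,0,100],[0,0,0,-0.0212,-0.0329,0,100],[0,0,0,-0.0212,-0.0329,0,100],[0,0,0,-0.0212,-0.0329,0,100],[0,0,0,-0.0212,-0.0329,0,100],[0,0,0,-0.0212,-0.0329,0,100],[0,0,0,-0.0212,-0.0329,0,100],[0,0,0,-0.0212,-0.0329,0,100],[0,0,0,-0.0212,-0.0329,0,100],[0,0,0,-0.0212,-0.0329,0,100],[0,0,0,-0.0212,-0.0329,0,100],[0,0,0,-0.0212,-0.0329,0,100]]]}}

```text
clock: 2.1
position: [0.4401, -0.3056, 0.2309]
ee_rot: [[-0.958, 0.287, -0.0], [0.287, 0.958, 0.0], [0.0, 0.0, -1.0]]
ft_force: [-0.1, 0.4, 0.6]
gripper_width: 0.085
gripper_force: 0.0
```

Call:
{"api": "arm_command", "payload": {"series": [[[0,0,0.124,0,0,0,100],[0,0,0.124,0,0,0,100],[0,0,0.124,0,0,0,100],[0,0,0.124,0,0,0,100],[0,0,0.124,0,0,0,100],[0,0,0.11,0,0,0,100],[0,0,0,0,0,0,70],[0,0,0,0,0,0,70]]]}}

```text
clock: 2.77
position: [0.4401, -0.3035, 0.231]
ee_rot: [[-0.526, 0.851, -0.0], [0.851, 0.526, 0.0], [0.0, -0.0, -1.0]]
ft_force: [-0.6, -0.0, -0.5]
gripper_width: 0.064
gripper_force: 0.0
```

```bash
cat > look.py <<'E'
from h import *
import sys
s=env.get_state();print(s['position'],s['ee_rot'],s['qpos'],s['clock'],s['ft_force'])
c=env.calibration('wrist');import pickle
p,d=grab('wrist',sys.argv[1]);pickle.dump(c,open('pics/'+sys.argv[1]+'.pkl','wb'))
E
python3 look.py w1
```

```text
[ 0.44006879 -0.30346465  0.23103736] [[-5.25714958e-01  8.50660669e-01 -4.58665581e-04]
 [ 8.50660669e-01  5.25715095e-01  2.54746946e-04]
 [ 4.57830627e-04 -2.56244490e-04 -9.99999862e-01]] [-3.47484093e+01  1.22134175e+01  1.04644542e+02 -3.34589617e-03
  6.31719530e+01 -6.64632919e+01] 2.7667 [-0.58975446 -0.04269044 -0.52433407]
```

View pics/w1.png

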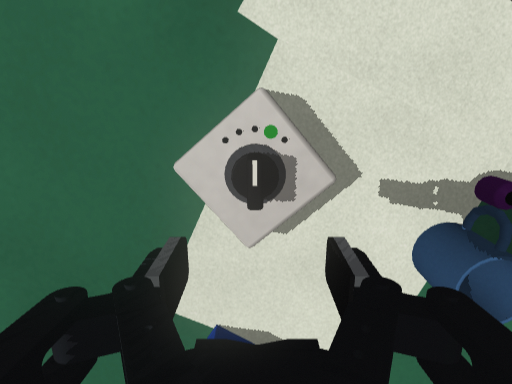

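Wrist view: the pointer line is vertical at (255,161-186), pointing at the third dot, and the dial disc is centred near (255,174). The grip is aligned.

```bash
python3 - <<'E'
from h import *
import pickle
c=pickle.load(open('pics/w1.pkl','rb'));R0=np.array(env.get_state()['ee_rot'])
g=lambda u,v,z:pt(c,0,u,v,z)
P=np.array([g(*p,.06) for p in((262,88),(175,167),(250,247),(335,180))]);print(P.mean(0),np.linalg.norm(np.diff(P,axis=0),axis=1))
print('disc',g(255,174,.068),'pointer',g(255,161,.105),g(255,186,.105))
dots=np.array([g(*p,.06)[:2] for p in((225,140),(239,131),(255,128),(271,131),(285,139))])
from scipy.optimize import least_squares
a=np.arange(5)*-.35
print(least_squares(lambda p:(p[:2]+.044*np.c_[np.cos(p[2]+a),np.sin(p[2]+a)]-dots).ravel(),[.44,-.3,2.8]).x)
E
```

```text
[ 0.43940537 -0.30368019  0.06      ] [0.11254268 0.11254616 0.11145912]
disc [ 0.43848096 -0.30308022  0.068     ] pointer [ 0.42844745 -0.28647948  0.105     ] [ 0.43977816 -0.30485321  0.105     ]
[ 0.43961712 -0.30400526  2.83690207]
```

Call:
{"api": "arm_command", "payload": {"series": [[[0,0,0,0,0,0.038,70],[0,0,0,0,0,0.038,70],[0,0,0,0,0,0.038,70],[0,0,0,0,0,0.038,70],[0,0,0,0,0,0,0],[0,0,0,0,0,0,0],[0,0,0,0,0,0,0],[0,0,0,0,0,0,0],[0,0,0,0,0,0,0],[0,0,0,0,0,0,0]]], "grip_force": 30}}

```text
clock: 3.65
position: [0.4397, -0.3053, 0.0817]
ee_rot: [[-0.524, 0.852, 0.0], [0.852, 0.524, -0.003], [-0.003, -0.002, -1.0]]
ft_force: [-9.4, -8.5, -0.7]
gripper_width: 0.0134
gripper_force: 32.0
```

Call:
{"api": "arm_command", "payload": {"series": [[[0,0,0.09,0,0,0,0],[0,0,0.09,0,0,0,0],[0,0,0.09,0,0,0,0],[0,0,0.09,0,0,0,0],[0,0,0,0,0,0,0],[0,0,0,0,0,0,0]]]}}

```text
clock: 4.15
position: [0.4396, -0.3055, 0.0818]
ee_rot: [[-0.19, 0.982, 0.0], [0.982, 0.19, -0.004], [-0.004, -0.001, -1.0]]
ft_force: [-9.8, -9.6, -0.8]
gripper_width: 0.0134
gripper_force: 32.0
```

Call:
{"api": "arm_command", "payload": {"series": [[[0,0,0,0,0,0,70],[0,0,0,0,0,0,70],[0,0,0,0,0,0,70],[0,0,0,0,0,0,70],[0,0,0,0,0,-0.035,70],[0,0,0,0,0,-0.035,70],[0,0,0,0,0,-0.035,70],[0,0,0,0,0,-0.035,70],[0,0,0,0,0,0,70],[0,0,0,0,0,0,70]]]}}

```text
clock: 4.98
position: [0.4417, -0.3043, 0.222]
ee_rot: [[-0.189, 0.982, 0.005], [0.982, 0.189, -0.003], [-0.004, 0.004, -1.0]]
ft_force: [-0.2, -0.2, -0.9]
gripper_width: 0.0596
gripper_force: 0.0
```

```bash
python3 look.py w2
```

```text
[ 0.44171076 -0.30428346  0.22198352] [[-0.18931311  0.98190617  0.00456351]
 [ 0.98190933  0.18932772 -0.00301258]
 [-0.00382207  0.00391064 -0.99998505]] [-3.47267399e+01  1.27442729e+01  1.05215652e+02  8.04680768e-03
  6.17268485e+01 -4.56437416e+01] 4.9833 [-0.20555261 -0.17796472 -0.87089722]
```

View pics/w2.png

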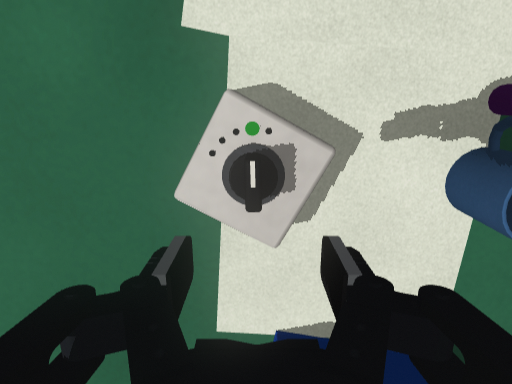

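The pointer (252,162-187) now stands at the green dot (252,128). Next I shut the fingers and go over the left handle.

Call:
{"api": "arm_command", "payload": {"series": [[[0,0,0,0.0369,0.0137,0,0],[0,0,0,0.0369,0.0137,0,0],[0,0,0,0.0369,0.0137,0,0],[0,0,0,0.0369,0.0137,0,0],[0,0,0,0.0369,0.0137,0,0],[0,0,0,0.0369,0.0137,0,0],[0,0,0,0.0369,0.0137,0,0],[0,0,0,0.0369,0.0137,0,0],[0,0,0,0.0369,0.0137,0,0],[0,0,0,0.0369,0.0137,0,0]]]}}

```text
clock: 5.87
position: [0.504, 0.0866, 0.2177]
ee_rot: [[-0.189, 0.982, -0.003], [0.982, 0.189, -0.0], [0.0, -0.003, -1.0]]
ft_force: [1.3, -0.6, -0.1]
gripper_width: 0.0001
gripper_force: 0.0
```

Call:
{"api": "arm_command", "payload": {"series": [[[0,0,0,0.0369,0.0137,0,0],[0,0,0,0.0369,0.0137,0,0],[0,0,0,0.0369,0.0137,0,0],[0,0,0,0.0369,0.0137,0,0],[0,0,0,0.0369,0.0137,0,0],[0,0,0.095,0,0,0.0,0],[0,0,0.095,0,0,0.0,0],[0,0,0.095,0,0,0.0,0],[0,0,0,0,0,0,0],[0,0,0,0,0,0,0],[0,0,0,0,0,0,0]]]}}

```text
clock: 6.78
position: [0.5371, 0.2785, 0.2183]
ee_rot: [[0.092, 0.996, -0.001], [0.996, -0.092, -0.001], [-0.001, -0.001, -1.0]]
ft_force: [0.3, 0.4, -0.5]
gripper_width: -0.0001
gripper_force: 0.0
```

```bash
python3 look.py w3
```

```text
[0.53708686 0.27848282 0.21833481] [[ 9.19324511e-02  9.95764277e-01 -1.38910448e-03]
 [ 9.95764908e-01 -9.19334788e-02 -6.94840570e-04]
 [-8.19602625e-04 -1.31934310e-03 -9.99998794e-01]] [2.72643510e+01 1.92167617e+01 9.68030628e+01 1.19128242e-03
 6.40691606e+01 3.25386514e+01] 6.7833 [ 0.34818717  0.35082433 -0.46415399]
```

View pics/w3.png

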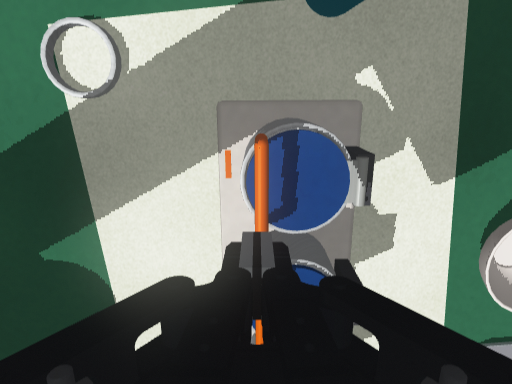

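The left handle's bar is visible along column 261, rows 135-232, with its far end at the top and the closed fingertips below it.

```bash
python3 - <<'E'
from h import *
import pickle
c=pickle.load(open('pics/w3.pkl','rb'));s=env.get_state();R0=np.array(s['ee_rot'])
for u,v,z in((261.5,137,.139),(262,200,.139),(262,228,.139)):
    p=pt(c,0,u,v,z);print(p,R0.T@(p-s['position']))
E
```

```text
[0.54445433 0.32346838 0.139     ] [0.04548513 0.00306279 0.07961658]
[0.54091426 0.27903897 0.139     ] [0.00091879 0.0036503  0.07963874]
[0.53904989 0.25768595 0.139     ] [-0.02051514  0.00377036  0.07964953]
```

Call:
{"api": "arm_command", "payload": {"series": [[[0,0,0,0.005,0.0033,0,0],[0,0,0,0,0,0.033,0],[0,0,0,0,0,0.033,0],[0,0,0,0,0,0,0],[0,0,0,0,0,0,0],[0,0,0,0,0,0,0]]]}}

```text
clock: 7.33
position: [0.5421, 0.2839, 0.1546]
ee_rot: [[0.094, 0.996, 0.001], [0.996, -0.094, 0.001], [0.001, 0.001, -1.0]]
ft_force: [-0.4, -0.5, -0.0]
gripper_width: 0.0001
gripper_force: 0.0
```

Call:
{"api": "arm_command", "payload": {"series": [[[0,0,0,0,0,0.002,0],[0,0,0,0,0,0.002,0],[0,0,0,0,0,0.002,0],[0,0,0,0,0,0.002,0],[0,0,0,0,0,0,0],[0,0,0,0,0,0,0]]]}}

```text
clock: 7.83
position: [0.5412, 0.2834, 0.1453]
ee_rot: [[0.095, 0.995, -0.0], [0.995, -0.095, -0.0], [-0.0, -0.0, -1.0]]
ft_force: [0.8, 0.5, 0.6]
gripper_width: 0.0004
gripper_force: 0.0
```

Call:
{"api": "arm_command", "payload": {"series": [[[0,0,0,0,0,0.002,0],[0,0,0,0,0,0,0],[0,0,0,0,0,0,0]]]}}

```text
clock: 8.08
position: [0.5412, 0.2834, 0.1432]
ee_rot: [[0.095, 0.995, -0.0], [0.995, -0.095, -0.0], [-0.0, -0.0, -1.0]]
ft_force: [0.2, -0.2, -0.1]
gripper_width: -0.0001
gripper_force: 0.0
```

Call:
{"api": "arm_command", "payload": {"series": [[[0,0,0,0,0,0.002,0],[0,0,0,0,0,0,0],[0,0,0,0,0,0,0]]]}}

```text
clock: 8.33
position: [0.5413, 0.2835, 0.1412]
ee_rot: [[0.095, 0.995, 0.0], [0.995, -0.095, 0.0], [0.0, 0.0, -1.0]]
ft_force: [1.1, -0.9, -0.1]
gripper_width: 0.0
gripper_force: 0.3
```

Call:
{"api": "arm_command", "payload": {"series": [[[0,0,0,0,0,0.001,0],[0,0,0,0,0,0,0],[0,0,0,0,0,0,0]]]}}

```text
clock: 8.58
position: [0.5412, 0.2835, 0.1403]
ee_rot: [[0.095, 0.995, -0.0], [0.995, -0.095, 0.0], [0.0, -0.0, -1.0]]
ft_force: [-1.9, 0.3, 1.2]
gripper_width: 0.0001
gripper_force: 0.8
```

Call:
{"api": "arm_command", "payload": {"series": [[[0,0,0,0,0,0.001,0],[0,0,0,0,0,0,0],[0,0,0,0,0,0,0]]]}}

```text
clock: 8.83
position: [0.5412, 0.2835, 0.1393]
ee_rot: [[0.095, 0.995, -0.0], [0.995, -0.095, 0.0], [-0.0, -0.0, -1.0]]
ft_force: [-1.2, 0.2, 2.7]
gripper_width: 0.0002
gripper_force: 1.0
```

Call:
{"api": "arm_command", "payload": {"series": [[[0,0,0,0,0,0.001,0],[0,0,0,0,0,0,0],[0,0,0,0,0,0,0]]]}}

```text
clock: 9.08
position: [0.5412, 0.2834, 0.1382]
ee_rot: [[0.095, 0.995, -0.0], [0.995, -0.095, -0.0], [-0.0, -0.0, -1.0]]
ft_force: [-1.3, 1.5, 3.5]
gripper_width: 0.0002
gripper_force: 1.1
```

The left lid sinks about 1 mm per N, so it looks loose. The middle one is next.

Call:
{"api": "arm_command", "payload": {"series": [[[0,0,0,0,0,-0.025,0],[0,0,0,-0.04,0,0,0],[0,0,0,-0.04,0,0,0],[0,0,0,-0.04,0,0,0],[0,0,0,0,0,0.018,0],[0,0,0,0,0,0,0],[0,0,0,0,0,0.002,0],[0,0,0,0,0,0,0],[0,0,0,0,0,0.001,0],[0,0,0,0,0,0,0],[0,0,0,0,0,0,0]]]}}

```text
clock: 10.0
position: [0.5301, 0.1648, 0.1425]
ee_rot: [[0.094, 0.996, 0.0], [0.996, -0.094, 0.0], [0.0, 0.0, -1.0]]
ft_force: [-0.7, -0.2, 0.1]
gripper_width: -0.0004
gripper_force: 0.0
```

Call:
{"api": "arm_command", "payload": {"series": [[[0,0,0,0,0,0.001,0],[0,0,0,0,0,0,0],[0,0,0,0,0,0,0]]]}}

```text
clock: 10.25
position: [0.5301, 0.1644, 0.1416]
ee_rot: [[0.095, 0.996, 0.001], [0.996, -0.095, 0.0], [0.001, 0.0, -1.0]]
ft_force: [-0.7, 1.3, 1.8]
gripper_width: 0.0001
gripper_force: 0.9
```

Call:
{"api": "arm_command", "payload": {"series": [[[0,0,0,0,0,0.001,0],[0,0,0,0,0,0,0],[0,0,0,0,0,0,0]]]}}

```text
clock: 10.5
position: [0.5299, 0.1644, 0.1409]
ee_rot: [[0.095, 0.995, 0.0], [0.995, -0.095, 0.001], [0.001, 0.0, -1.0]]
ft_force: [-2.0, 2.9, 7.9]
gripper_width: 0.0003
gripper_force: 4.1
```

Call:
{"api": "arm_command", "payload": {"series": [[[0,0,0,0,0,-0.025,0],[0,0,0,-0.04,0,0,0],[0,0,0,-0.04,0,0,0],[0,0,0,-0.04,0,0,0],[0,0,0,0,0,0.019,0],[0,0,0,0,0,0,0],[0,0,0,0,0,0.004,0],[0,0,0,0,0,0,0],[0,0,0,0,0,0.001,0],[0,0,0,0,0,0,0],[0,0,0,0,0,0,0]]]}}

```text
clock: 11.42
position: [0.5188, 0.0454, 0.1416]
ee_rot: [[0.094, 0.996, 0.0], [0.996, -0.094, 0.0], [0.0, 0.0, -1.0]]
ft_force: [-1.9, 0.5, 0.5]
gripper_width: 0.0001
gripper_force: 0.5
```

The middle lid is stiff at 7.9 N, so it is stuck. I'll press further on the right one.

Call:
{"api": "arm_command", "payload": {"series": [[[0,0,0,0,0,0.001,0],[0,0,0,0,0,0,0],[0,0,0,0,0,0,0]]]}}

```text
clock: 11.67
position: [0.5186, 0.0453, 0.141]
ee_rot: [[0.095, 0.996, 0.0], [0.996, -0.095, 0.001], [0.001, 0.0, -1.0]]
ft_force: [-3.2, 3.3, 7.8]
gripper_width: 0.0001
gripper_force: 3.7
```

The right lid is stuck too (7.8 N), so the left one is loose. I'll go back and pinch its handle.

Call:
{"api": "arm_command", "payload": {"series": [[[0,0,0,0,0,-0.025,0],[0,0,0,0,0,-0.025,0],[0,0,0,0.04,0,0,50],[0,0,0,0.04,0,0,50],[0,0,0,0.04,0,0,50],[0,0,0,0.04,0,0,50],[0,0,0,0.04,0,0,50],[0,0,0,0.04,0,0,50],[0,0,0,0,0,0,50],[0,0,0,0,0,0,50]]]}}

```text
clock: 12.5
position: [0.541, 0.2858, 0.19]
ee_rot: [[0.091, 0.996, 0.0], [0.996, -0.091, 0.0], [0.0, 0.0, -1.0]]
ft_force: [0.0, -0.7, 1.0]
gripper_width: 0.0425
gripper_force: 0.0
```

Call:
{"api": "arm_command", "payload": {"series": [[[0,0,0,0,0,0.023,50],[0,0,0,0,0,0.023,50],[0,0,0,0,0,0.023,50],[0,0,0,0,0,0,50],[0,0,0,0,0,0,0],[0,0,0,0,0,0,0],[0,0,0,0,0,0,0],[0,0,0,0,0,0,0],[0,0,0,0,0,0,0],[0,0,0,0,0,0,0]]], "grip_force": 25}}

```text
clock: 13.33
position: [0.5408, 0.2835, 0.1227]
ee_rot: [[0.095, 0.995, -0.0], [0.995, -0.095, 0.0], [0.0, -0.0, -1.0]]
ft_force: [-6.5, 0.3, 4.1]
gripper_width: 0.0091
gripper_force: 26.0
```

Call:
{"api": "arm_command", "payload": {"series": [[[0,0,0,0,0.0019,-0.0035,0],[0,0,0,0,0.0019,-0.0035,0],[0,0,0,0,0.0022,-0.0033,0],[0,0,0,0,0.0022,-0.0033,0],[0,0,0,0,0.005,-0.0062,0],[0,0,0,0,0,0,0],[0,0,0,0,0,0,0]]]}}

```text
clock: 13.92
position: [0.5531, 0.2824, 0.1427]
ee_rot: [[0.095, 0.995, -0.002], [0.995, -0.095, 0.001], [0.0, -0.002, -1.0]]
ft_force: [-10.2, 1.5, 6.5]
gripper_width: 0.0091
gripper_force: 25.8
```

Call:
{"api": "arm_command", "payload": {"series": [[[0,0,0,0,0.0055,-0.0058,0],[0,0,0,0,0.006,-0.0053,0],[0,0,0,0,0.0064,-0.0047,0],[0,0,0,0,0.0068,-0.0042,0],[0,0,0,0,0.0071,-0.0035,0],[0,0,0,0,0.0074,-0.0029,0],[0,0,0,0,0.0076,-0.0023,0],[0,0,0,0,0,0,0],[0,0,0,0,0,0,0],[0,0,0,0,0,0,0],[0,0,0,0,0,0,0]]]}}

```text
clock: 14.83
position: [0.6019, 0.2781, 0.1717]
ee_rot: [[0.095, 0.995, 0.003], [0.995, -0.095, 0.001], [0.001, 0.002, -1.0]]
ft_force: [-2.6, 0.0, 8.8]
gripper_width: 0.0088
gripper_force: 26.7
```

```bash
python3 - <<'E'
from h import *
s=env.get_state();print(s['position'],s['gripper_width'],s['ft_force'],s['dq'])
p,_=grab('scene','s2');cv2.imwrite('pics/s2c.png',cv2.resize(p[60:310,50:430],None,fx=2,fy=2,interpolation=2))
E
```

```text
[0.60187576 0.27814187 0.1716749 ] 0.008777643316754822 [-2.61818074  0.03709473  8.766057  ] [ 0.07007624 -0.00865481  0.02366014  0.03043295  0.02112056 -0.02201864]
```

View pics/s2c.png

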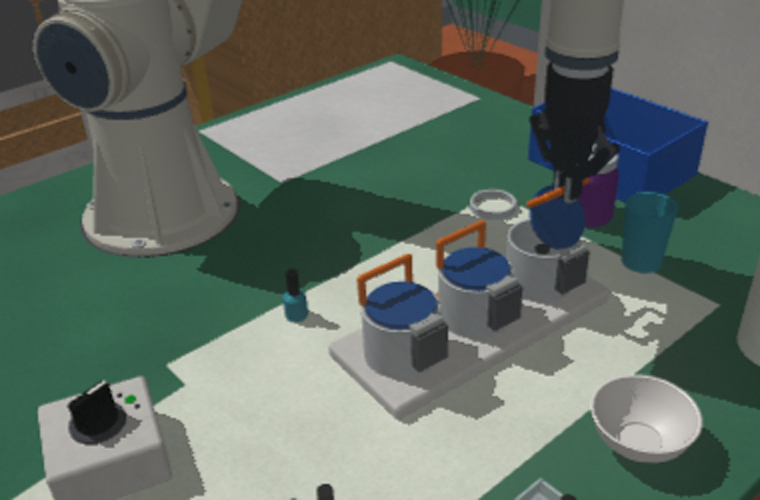

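The left lid stands about half open with its handle between the fingers at (565,190), the pot is open to view, and the other things are in place. I'm handing in.

```bash
python3 -c "
from rig import env
print(env.hand_in())"
```

```text
the job is handed in; nothing more can be done
None
```

I turned the dial to the green dot and let go, then tapped the lids from left to right: the left one was loose, the other two stuck. The left lid is now held about half open by its handle, and the job is handed in; no verdict was shown.

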